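Hardness check on a used piston

TASK

Take the blue two-piston carrier by its handle, carry it level with both pistons standing in their cups, and set it down gently, fully home in the corner locators of the dark inspection plate. Then take the dial hardness tester out of its stand by its black barrel and hold it upright with its sprung foot inside the red paint ring on the piston crown, the dial facing the robot and the foot pressed lightly, about half-way in, so that the red dial hand stands in the green band. Finish while holding it there - do not let go - and leave the other things on the table alone.

Things in the scene. Friction and masses are not known exactly. Their poses are not given: they have to be found in the camera images.
- carrier_grip (a point): Centre of the black rubber grip (48 mm long x, 16 mm thick y, 26 mm high z) on top of the upright middle handle of the blue steel carrier: 96 mm above the carrier's underside, over its centre. Take it across its 16 mm thickness, from above. Axes are the carrier's own: x along its length and along the grip, z up. The carrier is loose and weighs about 0.8 kg with its two pistons, whose tops (64 mm above its underside) stand 25 mm and more from the handle's centre along x.
- carrier_foot (a point): Centre of the underside of the carrier; its foot plate is 200 mm (x) by 90 mm (y), 6 mm thick, with a round cup (rim 20 mm above the underside) at x = -58 and +58 mm. Same axes as carrier_grip.
- nest (a point): Centre of the nest on the top face of the fixed dark inspection plate (250 x 134 mm, top face 18 mm above the table). Four steel corner locators, 16 mm high and flared outwards at the top, leave 3 mm round the carrier's foot plate. x is the long direction of the nest, z up; the carrier fits either way round (half a turn). Seated, the carrier's underside lies on this point.
- piston_a_mid (a point): Middle (half-way up, on the axis) of the light grey piston that bears the paint ring: 66 mm across, 58 mm high, standing loosely with its flat crown up in one of the carrier's cups (either cup); 35 mm above the carrier's underside when it stands properly. About 0.27 kg.
- piston_b_mid (a point): The same point of the other, dark piston, which has no ring and stands in the other cup.
- spot (a point): Test spot: centre of the red paint ring (20 mm inside diameter) on the flat crown of the light piston, 14 mm from the piston's axis, at the height of the crown (58 mm above the piston's lower end). z up.
- stand_top (a point): Centre of the bore (25 mm) at the top face of the fixed grey tester stand (round post 58 mm across on a 100 x 84 mm foot), 54 mm above the table. The tester's neck hangs 42 mm deep in this bore and must be lifted straight up about 50 mm to come free.
- tester_grip (a point): Centre of the black ribbed barrel of the tester, where to grip: upright cylinder 26 mm in diameter, straight for 24 mm above and below this point. It lies on the tester's axis, 132 mm above the tip of its sprung foot when that is fully out, 30 mm above the top of the dial head and 28 mm below the tester's upper end. Axes are the tester's own: z up along the barrel, and the dial looks towards -x. 0.27 kg, loose.
- tester_mid (a point): Centre of the tester's round dial head (57 mm across, its face 18 mm towards -x from here), 73 mm above the tip of the foot when that is fully out; same axes as tester_grip.
- foot_tip (a point): Centre of the flat tip (12 mm across) of the brass sprung foot at the tester's lower end, on its axis.
- foot (a joint): How far the sprung foot is pressed into the tester: 0 fully out (as it starts), 0.010 m bottomed. Its spring gives 1.6 N at 0 and 0.8 N more for each millimetre (5.6 N half-way, at 0.005). The red dial hand follows it; the green band runs from 0.003 to 0.0075.
- ahead (a point): Fixed point on the table top straight ahead of the robot; its x points straight away from the robot, its y to the robot's left, its z up. The dial faces the robot when it looks along -x of this point, within 25 degrees.
- grease_tin_1: Bystander, to be left alone: yellow and black grease tin, 68x68x60 mm; origin at the centre of its underside.
- injector_1: Bystander, to be left alone: brass and silver fuel injector lying flat, 62x123x23 mm; origin at the centre of its underside.
- screwdriver_1: Bystander, to be left alone: screwdriver with a yellow handle lying flat, 32x211x31 mm; origin at the centre of its underside.
- marker_1: Bystander, to be left alone: red paint marker lying flat, 14x128x16 mm; origin at the centre of its underside.
- carrier: The carrier itself; its origin is carrier_foot.
- tester: The tester itself; its origin is on its axis at the tip of the foot when that is fully out.
- piston_a: The light piston with the ring; origin at the centre of its lower end.
- piston_b: The dark piston; origin at the centre of its lower end.
There are look-alikes about, which are no part of the job. What is shaped like the piston_a but pink or purple is not meant.

How it is judged:
By the outcome, as a careful person would: the job done as asked, in the order asked, and still so for the second after the job is handed in, while the arm keeps its last pose, push and grip.
It also fails if it takes over 58 s, if anything falls off the work surface, if the arm or the gripper's body presses on something with over 40 N, if the wrist force passes 120 N, or if a joint passes its speed limit or range.

ROBOT

A 7-joint arm with a two-finger parallel gripper is mounted at the origin on a cart in front of the work surface, level with it; the furniture and walls round the work are solid. World frame = base frame: x ahead of the robot, y to its left, z up, the work surface at z = 0. Lengths are in m, angles in rad, forces in N, time in s.
With the tool pointing down it reaches from about 0.425 to 0.925 m from the base axis. Payload 6.8 kg.
Tool frame: the origin (TCP) lies between the finger pads; the fingertips stand 22 mm ahead of it and the grasp point (between the pads) lies 3 mm ahead of it; z points along the fingers, y is the direction in which the jaws open and shut (so a half turn about z gives the same grasp; the last joint's range is limited). The gripper opens to 85 mm and grips with 20 to 120 N. Pads are 22 mm wide; open, the fingers measure 114 mm over their backs; the gripper's body (76 mm by 85 mm) begins 54 mm behind the grasp point. The pads swing forward as they close: fully open they stand 13 mm farther back than shut.
Start: joints at [-1.446, 0.477, 0.022, 1.555, -0.011, 1.109, -0.083], TCP at [0.156, 0.657, 0.253] pointing down, gripper open.
Joint ranges: [-2.96, 2.96], [-0.34, 2.1], [-1.41, 1.46], [0.24, 2.44], [-1.37, 4.51], [0.17, 1.92], [-2.96, 2.96]. Speed limits (rad/s): [2.39, 2.39, 3.14, 3.14, 3.14, 3.14, 3.14].

INTERFACE

Orientations are given as a unit quaternion [w, x, y, z].
In Python, from station import bot gives the robot as it stands. The module is installed in compiled form; this text tells all that it offers.
- The arm moves only by the tool drive_tool, never from a script. Its argument "series" is one flat list of numbers, 7 for each row, row after row: the opening, from -1 (shut) to 1 (fully open), then the shift along the tool's x, y, z in mm, then the turn, a rotation vector about the tool's x, y, z in rad. In form: [jaw, x, y, z, wx, wy, wz, jaw, x, y, z, wx, wy, wz, ...]. A call has 1 to 12 rows; each row shifts and turns the commanded pose from where the row before left it, along the tool's axes as they then stand; what a row does not reach is not made up. A row lasts 1/8 s, in which the tool goes at most 62.5 mm and 10.7 degrees, less where a joint would pass 70% of its speed; a pose out of reach is approached as far as the arm can. A call with a gripper value outside its range is refused whole. The fingers move at their own pace and stop on an object; "force" is the grip in N (left out, the last holds). Time passes only in rows, so rows that do not move let the fingers close. It gives the time, the measured TCP pose, the force and the opening at its end, in the units of the state.
- bot.get_obs(): the state, without advancing time (a new reading comes with each control period).
- bot.read_camera(name): name is "scene" or "top"; returns a dict with "pixels" (420x560x3 uint8, blue, green, red), "camera_matrix" (3x3 intrinsics, pixels), "rvec" (rotation vector, rad) and "tvec" (3), from world to camera coordinates, as OpenCV has them. Camera axes: x right, y down, z forward; pixel columns grow to the right and rows downward; lengths in m; the calibration is good to about 2 mm. A picture is of the moment at which its call begins. There is no depth.
- bot.hand_in(): hands the job in, once; it reports no verdict.
The state is a dict: "t": time; "q": joint angles; "joint_vel": joint speeds; "joint_torque": joint torques, N m; "eef_pos": TCP position; "tool_rot": TCP orientation; "contact_force": force on the tool from outside, world axes, zero at the start; "torque": the same for the moment, N m; "gripper_width": opening from 0.0 (shut) to 1.0 (fully open).
Only numpy, scipy, OpenCV 4.12 (cv2) and the standard library are available. Lean on these libraries where they do the work, as an engineer would, in place of code of your own. Each camera call takes 0.05 s, during which the arm holds its last target. There are 200 camera calls.

## Working session

There is one attempt and no reset: what is moved stays moved. The work goes in short steps, Python scripts to look and compute and a tool call to move; the robot and the scene stay as the last step left them, time stands still between calls to the robot, and variables do not carry over. Pictures are saved under pics/ and viewed, about 8 in all and at most 12, crops included, and the job is handed in when it is done.

Besides the shell and the picture viewer there is one more tool, called as a command line: name --argument value ..., lists and objects as JSON in quotes. drive_tool: Moves the arm, as the interface text tells. Its arguments: {"type":"object","properties":{"series":{"type":"array"},"force":{"type":"number"}},"required":["series"]}

```bash
mkdir -p pics; cat > h.py <<'E'
import numpy as np, cv2
from scipy.spatial.transform import Rotation as R
from station import bot
def cam(n):
    c=bot.read_camera(n); c['R']=cv2.Rodrigues(np.array(c['rvec'],float))[0]; c['t']=np.array(c['tvec'],float).ravel(); c['K']=np.array(c['camera_matrix']); c['C']=-c['R'].T@c['t']; return c
def ray(c,u,v,z):
    d=c['R'].T@np.linalg.inv(c['K'])@np.array([u,v,1.]); return c['C']+d*(z-c['C'][2])/d[2]
def proj(c,p):
    q=c['K']@(c['R']@np.array(p,float)+c['t']); return q[:2]/q[2]
E
python3 - <<'E'
from h import *
o=bot.get_obs(); print({k:np.round(v,3).tolist() for k,v in o.items()})
for n in('scene','top'):
    c=cam(n); cv2.imwrite(f'pics/{n}0.png',cv2.resize(c['pixels'],(800,600),interpolation=cv2.INTER_CUBIC)); np.save(f'{n}0.npy',c['pixels'])
    print(n,c['C'].round(3),c['K'].round(1).tolist(),c['R'].round(3).tolist())
E
```

```text
{'t': 0.0, 'q': [-1.446, 0.478, 0.022, 1.556, -0.012, 1.109, -0.083], 'joint_vel': [0.0, 0.0, 0.001, -0.0, 0.001, -0.0, -0.002], 'joint_torque': [0.001, -59.646, 1.608, -28.12, 0.012, 0.009, 0.0], 'eef_pos': [0.156, 0.656, 0.252], 'tool_rot': [-0.0, 0.116, 0.993, -0.001], 'contact_force': [0.063, -0.65, 0.056], 'torque': [-0.059, 0.054, -0.024], 'gripper_width': 1.0}
scene [-0.262 -0.545  0.774] [[415.4, 0.0, 281.5], [0.0, 415.4, 209.1], [0.0, 0.0, 1.0]] [[0.612, -0.791, -0.001], [-0.456, -0.352, -0.817], [0.646, 0.501, -0.576]]
top [0.369 0.012 1.206] [[455.5, 0.0, 279.9], [0.0, 455.5, 205.7], [0.0, 0.0, 1.0]] [[0.01, -1.0, 0.001], [-0.993, -0.01, -0.12], [0.12, 0.0, -0.993]]
```

View pics/scene0.png

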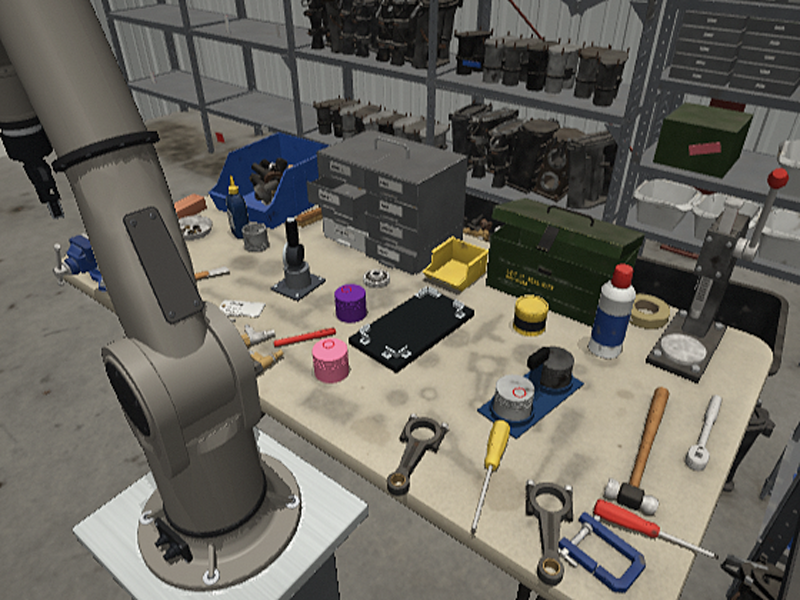

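View pics/top0.png

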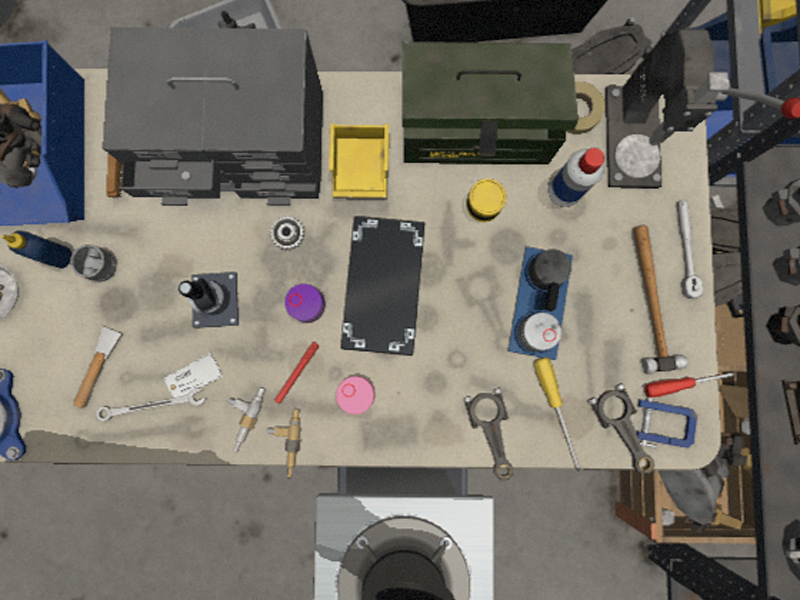

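The top view (800 px wide) shows the blue carrier at about (541,300). Its light piston, which bears the red ring, is at (542,332) and its dark piston is at (550,270). The dark plate is at (383,285), and the stand with the tester is at (205,295).

There are three ringed pistons: pink (355,393), purple (304,302) and light grey (542,332). Only the grey one fits, since it stands in the carrier. I'll confirm that in a composite crop and measure at the same time.

```bash
python3 - <<'E'
from h import *
T=cam('top');S=cam('scene')
def crop(c,x,y,w,h):
    x,y,w,h=[int(i/1.4286) for i in(x,y,w,h)]
    return cv2.resize(c['pixels'][y:y+h,x:x+w],(400,300),interpolation=cv2.INTER_CUBIC)
cv2.imwrite('pics/crop1.png',np.vstack([np.hstack([crop(T,460,225,180,135),crop(S,450,320,180,135)]),np.hstack([crop(T,130,235,140,105),crop(S,230,205,140,105)])]))
hsv=cv2.cvtColor(T['pixels'],cv2.COLOR_BGR2HSV)
def box(m,x0,y0,x1,y1,z,name):
    mm=np.zeros_like(m); a=[int(i/1.4286) for i in(x0,y0,x1,y1)]
    mm[a[1]:a[3],a[0]:a[2]]=m[a[1]:a[3],a[0]:a[2]]
    n,l,st,_=cv2.connectedComponentsWithStats(mm)
    pts=np.argwhere(mm>0)[:,::-1].astype(np.float32)
    w=np.array([ray(T,u,v,z)[:2] for u,v in pts])*1000
    r=cv2.minAreaRect(w.astype(np.float32)); print(name,len(pts),r); return mm
blue=cv2.inRange(hsv,(95,100,40),(125,255,255))
box(blue,495,235,590,370,.006,'carrier')
dark=((hsv[...,2]<75)*255).astype(np.uint8)
dark=cv2.morphologyEx(dark,cv2.MORPH_OPEN,np.ones((3,3)))
box(dark,330,205,435,365,.018,'plate')
gray=((hsv[...,1]<70)&(hsv[...,2]<150))*255
gray=cv2.morphologyEx(gray.astype(np.uint8),cv2.MORPH_OPEN,np.ones((3,3)))
box(gray,186,265,245,332,.008,'stand')
E
```

```text
carrier 975 ((501.396240234375, -248.0783233642578), (87.31352233886719, 197.55868530273438), 79.96837615966797)
plate 4002 ((529.8497924804688, 43.72895050048828), (131.339111328125, 247.61398315429688), 85.45182800292969)
stand 1112 ((500.6513977050781, 357.21466064453125), (101.35880279541016, 91.65966033935547), 4.405831336975098)
```

View pics/crop1.png

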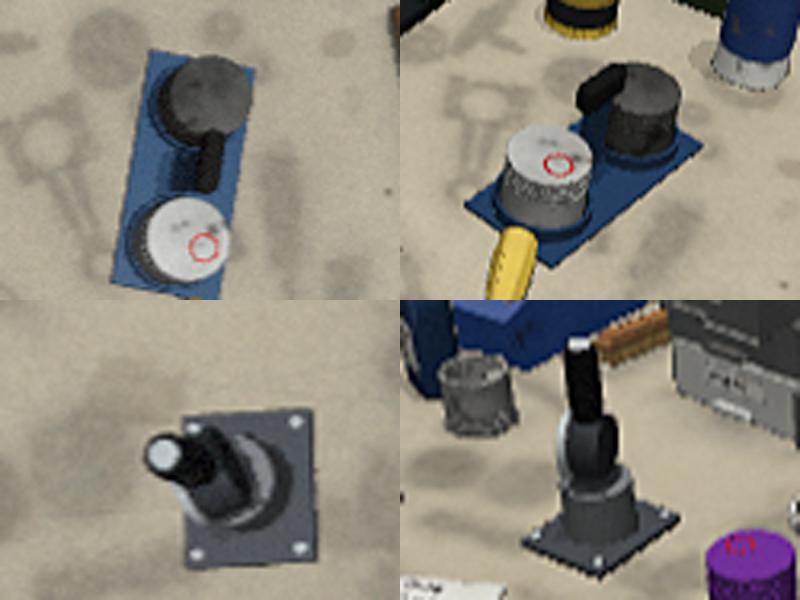

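The crop confirms it. The light grey piston in the carrier bears the ring and sits at the robot end; pink and purple are decoys. The dial of the tester looks left and towards the robot, roughly 130–140° in world. Next I'll triangulate the grips and work out the way there.

```bash
cat >> h.py <<'E'
def tri(T,ut,S,us):
    A=[];b=[]
    for c,u in((T,ut),(S,us)):
        d=c['R'].T@np.linalg.inv(c['K'])@np.array([u[0],u[1],1.]); d/=np.linalg.norm(d); P=np.eye(3)-np.outer(d,d); A.append(P); b.append(P@c['C'])
    x,r,_,_=np.linalg.lstsq(np.vstack(A),np.hstack(b),rcond=None); return x,r**.5
def to(p,ydeg=None):
    "tool-frame shift (mm) and turn to target TCP p with tool down and tool y at world angle ydeg"
    o=bot.get_obs(); q=o['tool_rot']; M=R.from_quat([q[1],q[2],q[3],q[0]])
    e=np.array(o['eef_pos']); print('t',round(o['t'],2),'pos',(e*1000).round(1),'yang',np.degrees(np.arctan2(M.as_matrix()[1,1],M.as_matrix()[0,1])).round(1),'tilt',M.as_matrix()[:,2].round(3),'F',np.round(o['contact_force'],1),'w',round(o['gripper_width'],3))
    print('shift',(M.inv().apply(np.array(p)-e)*1000).round(1))
    if ydeg is not None:
        a=np.radians(ydeg); y=np.array([np.cos(a),np.sin(a),0]); z=np.array([0,0,-1.]); G=R.from_matrix(np.array([np.cross(y,z),y,z]).T)
        print('turn',(M.inv()*G).as_rotvec().round(3))
E
python3 - <<'E'
from h import *
T=cam('top');S=cam('scene')
print('grip',tri(T,(387.1,207.8),S,(378.6,250.6)))
print('tester top',tri(T,(131.4,201.7),S,(203.6,153.5)))
print('stand bolts',ray(T,151.4,209.7,.010))
print('spot ray',ray(T,321+203/3.175,157+247/3.19,.064))
print('grip proj of (501,-248,96)',proj(T,(.501,-.248,.096)),proj(S,(.501,-.248,.096)))
to((.45,.30,.25),80); to((.501,-.248,.2),80)
E
```

```text
grip (array([ 0.50244578, -0.25374201,  0.09485615]), array([0.00393992]))
tester top (array([0.49995324, 0.35136619, 0.17297694]), array([0.00048473]))
stand bolts [0.49962848 0.3513946  0.01      ]
spot ray [ 0.43727658 -0.25196898  0.064     ]
grip proj of (501,-248,96) [385.85465562 207.68502292] [375.16153813 249.78636596]
t 0.3 pos [155.6 656.6 253. ] yang 76.7 tilt [-0.    -0.001 -1.   ] F [ 0.3 -0.1 -0.9] w 1.002
shift [-368.7 -279.1    3.1]
turn [-0.001 -0.    -0.058]
t 0.3 pos [155.6 656.6 253. ] yang 76.7 tilt [-0.    -0.001 -1.   ] F [ 0.3 -0.1 -0.9] w 1.002
shift [-544.7 -800.6   53.4]
turn [-0.001 -0.    -0.058]
```

drive_tool --series '[1,-46,-35,0,0,0,0,1,-46,-35,0,0,0,0,1,-46,-35,0,0,0,0,1,-46,-35,0,0,0,0,1,-46,-35,0,0,0,0,1,-46,-35,0,0,0,0,1,-46,-35,0,0,0,0,1,-46,-35,0,0,0,-0.058,1,0,0,0,0,0,0]'

```text
t: 1.42
eef_pos: [0.4525, 0.2945, 0.2536]
tool_rot: [0.001, 0.092, 0.996, -0.001]
contact_force: [-0.1, 1.0, 0.5]
gripper_width: 0.995
```

```bash
python3 -c "
from h import *
to((.5015,-.2495,.2),80)"
```

```text
t 1.43 pos [452.5 294.5 253.6] yang 79.5 tilt [ 0.002 -0.001 -1.   ] F [-0.1  1.   0.5] w 0.995
shift [-147.4 -525.8   54.4]
turn [-0.001  0.002 -0.009]
```

drive_tool --series '[1,-15,-53,2,0,0,0,1,-15,-53,4,0,0,0,1,-15,-53,6,0,0,0,1,-15,-53,6,0,0,0,1,-15,-53,6,0,0,0,1,-15,-53,6,0,0,0,1,-15,-53,6,0,0,0,1,-14,-52,6,0,0,0,1,-14,-52,6,0,0,0,1,-14,-51,6,0,0,0,0.5,0,0,0,0,0,0,0.3,0,0,0,0,0,0]'

```text
t: 2.92
eef_pos: [0.5028, -0.2427, 0.199]
tool_rot: [-0.0, 0.087, 0.996, 0.0]
contact_force: [0.1, 0.7, -1.2]
gripper_width: 0.652
```

```bash
python3 - <<'E'
from h import *
to((.5015,-.2495,.099),80)
T=cam('top');S=cam('scene')
def crop(c,x,y,w,h): return cv2.resize(c['pixels'][y:y+h,x:x+w],(400,400),interpolation=cv2.INTER_CUBIC)
cv2.imwrite('pics/above.png',np.hstack([crop(T,320,130,140,140),crop(S,310,160,140,140)]))
e=np.array(bot.get_obs()['eef_pos']); print(proj(T,e),proj(S,e),proj(S,(.5015,-.2495,.096)))
E
```

```text
t 2.92 pos [ 502.8 -242.7  199. ] yang 80.0 tilt [-0.     0.001 -1.   ] F [ 0.1  0.7 -1.2] w 0.652
shift [  0.  -7. 100.]
turn [ 0.001 -0.001  0.001]
[393.8454695  201.39659891] [378.87933863 214.94558751] [375.80090117 249.92402099]
```

View pics/above.png

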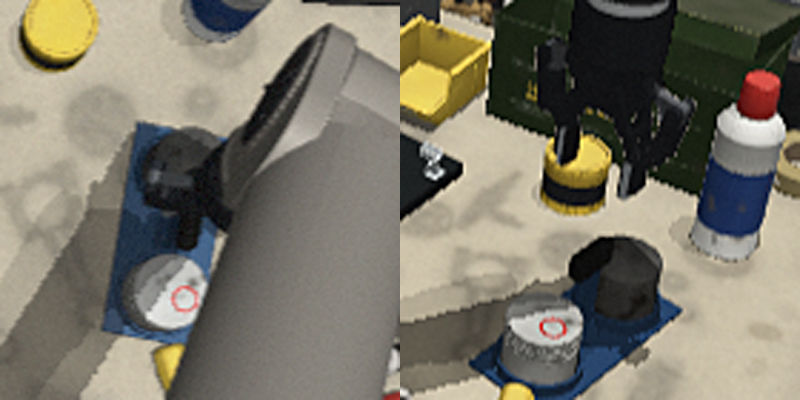

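The gripper hangs over the handle, and both pistons stand properly. In this picture the ring is at (185,298) in the top crop. I'm descending and closing.

drive_tool --series '[0.3,0,-4,10,0,0,0,0.3,0,-3,30,0,0,0,0.3,0,0,30,0,0,0,0.3,0,0,20,0,0,0,0.3,0,0,10,0,0,0,0.3,0,0,0,0,0,0,-0.2,0,0,0,0,0,0,-0.4,0,0,0,0,0,0,-1,0,0,0,0,0,0,-1,0,0,0,0,0,0,-1,0,0,0,0,0,0]' --force 60

```text
t: 4.4
eef_pos: [0.5018, -0.2504, 0.0997]
tool_rot: [0.0, 0.087, 0.996, 0.0]
contact_force: [-0.1, 4.1, 5.3]
gripper_width: 0.184
```

drive_tool --series '[-1,0,0,-2,0,0,0,-1,0,0,-5,0,0,0,-1,0,0,-10,0,0,0,-1,0,0,-15,0,0,0,-1,0,0,-15,0,0,0,-1,0,0,-10,0,0,0,-1,0,0,-3,0,0,0,-1,0,0,0,0,0,0]' --force 80

```text
t: 5.4
eef_pos: [0.5012, -0.2509, 0.1593]
tool_rot: [0.0, 0.087, 0.996, 0.0]
contact_force: [-0.5, -0.7, -8.0]
gripper_width: 0.168
```

```bash
python3 - <<'E'
from h import *
to((.530,.0435,.160),85.5)
S=cam('scene');T=cam('top')
def crop(c,x,y,w,h): return cv2.resize(c['pixels'][y:y+h,x:x+w],(400,400),interpolation=cv2.INTER_CUBIC)
cv2.imwrite('pics/lift.png',np.hstack([crop(T,320,130,140,140),crop(S,310,160,140,140)]))
E
```

```text
t 5.4 pos [ 501.2 -250.9  159.3] yang 80.0 tilt [ 0.  0. -1.] F [-0.5 -0.7 -8. ] w 0.168
shift [ 22.8 294.9  -0.6]
turn [ 0.     0.    -0.096]
```

View pics/lift.png

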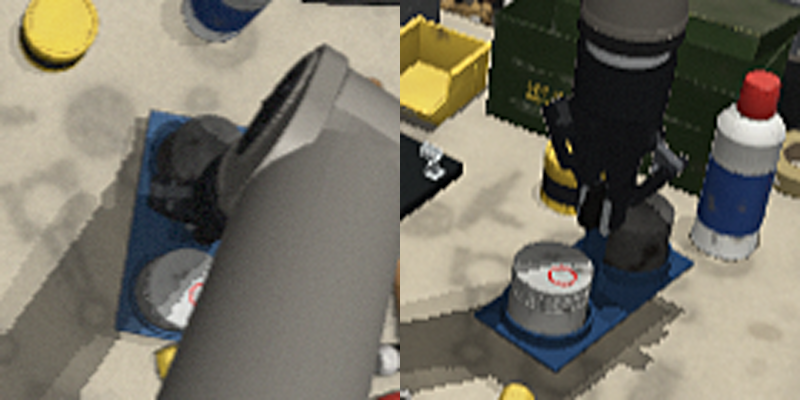

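The carrier is lifted level with both pistons in their cups (8 N load). Now I'll carry it over the nest, smoothly.

drive_tool --series '[-1,1,8,0,0,0,0,-1,1,16,0,0,0,0,-1,2,24,0,0,0,0,-1,2,32,0,0,0,0,-1,3,36,0,0,0,0,-1,3,36,0,0,0,0,-1,3,36,0,0,0,0,-1,2,32,0,0,0,0,-1,2,28,0,0,0,0,-1,2,24,0,0,0,0,-1,1,15,0,0,0,0,-1,1,8,0,0,0,0]'

```text
t: 7.0
eef_pos: [0.5298, 0.0448, 0.1592]
tool_rot: [-0.0, 0.087, 0.996, 0.0]
contact_force: [0.3, -0.1, -7.7]
gripper_width: 0.171
```

drive_tool --series '[-1,0,0,0,0,0,-0.03,-1,0,0,0,0,0,-0.04,-1,0,0,0,0,0,-0.026,-1,0,0,0,0,0,0,-1,0,0,0,0,0,0]'

```text
t: 7.62
eef_pos: [0.5299, 0.0432, 0.1593]
tool_rot: [0.0, 0.04, 0.999, 0.0]
contact_force: [-0.3, 0.2, -7.3]
gripper_width: 0.174
```

```bash
python3 - <<'E'
from h import *
to((.530,.0435,.117),85.5)
S=cam('scene');T=cam('top')
np.save('S1.npy',S['pixels'])
hsv=cv2.cvtColor(T['pixels'],cv2.COLOR_BGR2HSV)
blue=cv2.inRange(hsv,(95,100,30),(125,255,255)); blue[:140]=0; blue[255:]=0; blue[:,:225]=0; blue[:,315:]=0
pts=np.argwhere(blue>0)[:,::-1]
h=bot.get_obs()['eef_pos'][2]-.099+.006
w=np.array([ray(T,u,v,h)[:2] for u,v in pts])*1000
print(h,len(pts),cv2.minAreaRect(w.astype(np.float32)))
def crop(c,x,y,w,h): return cv2.resize(c['pixels'][y:y+h,x:x+w],(400,400),interpolation=cv2.INTER_CUBIC)
cv2.imwrite('pics/nest.png',np.hstack([crop(T,210,130,140,140),crop(S,220,150,140,140)]))
E
```

```text
t 7.62 pos [529.9  43.2 159.3] yang 85.4 tilt [ 0.  0. -1.] F [-0.3  0.2 -7.3] w 0.174
shift [-0.1  0.3 42.3]
turn [ 0.     0.    -0.001]Traceback (most recent call last):
  File "<stdin>", line 10, in <module>
cv2.error: OpenCV(4.12.0) /io/opencv/modules/imgproc/src/convhull.cpp:143: error: (-215:Assertion failed) total >= 0 && (depth == CV_32F || depth == CV_32S) in function 'convexHull'
```

```bash
python3 - <<'E'
from h import *
S=cam('scene');T=cam('top')
e=np.array(bot.get_obs()['eef_pos']); print(proj(S,e),proj(T,e))
def carr(a,c,cx,cy,z,xs=100,ys=45):
    r=np.radians(a); return [(cx+(x*np.cos(r)-y*np.sin(r))/1000,cy+(x*np.sin(r)+y*np.cos(r))/1000,z) for x,y in((-xs/1000*1000,-ys),(-xs,ys),(xs,ys),(xs,-ys))]
im=cv2.resize(S['pixels'][150:290,220:360],(560,560),interpolation=cv2.INTER_CUBIC)
ti=cv2.resize(T['pixels'][130:270,210:350],(240,240),interpolation=cv2.INTER_CUBIC)
for p in carr(-4.5,S,e[0],e[1],e[2]-.099+.006):
    u=(proj(S,p)-[220,150])*4; cv2.circle(im,tuple(int(i) for i in u),2,(0,255,255),-1); print(proj(S,p).round(1))
for p in carr(-4.5,S,.530,.0435,.018,125,67):
    u=(proj(S,p)-[220,150])*4; cv2.circle(im,tuple(int(i) for i in u),2,(0,0,255),-1)
can=np.zeros((560,800,3),np.uint8); can[:,:560]=im; can[:240,560:]=ti
cv2.imwrite('pics/nest2.png',can)
E
```

```text
[288.63519928 185.32917602] [266.49549343 190.91616189]
[276.4 234.7]
[253.1 221.4]
[298.7 192.9]
[321.6 203.9]
```

View pics/nest2.png

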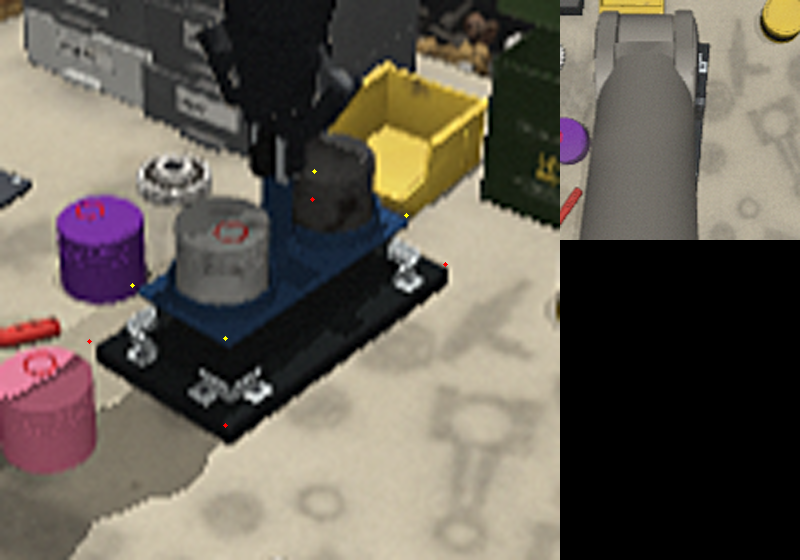

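The scene view shows the carrier above the nest. The offset between predicted and seen corners is the same for carrier and plate (about +6,+7 px in the crop), so they are aligned to within about 1 mm. Lowering now.

drive_tool --series '[-1,0,0,5,0,0,0,-1,0,0,8,0,0,0,-1,0,0,8,0,0,0,-1,0,0,6,0,0,0,-1,0,0,4,0,0,0,-1,0,0,3,0,0,0,-1,0,0,2,0,0,0,-1,0,0,0,0,0,0]'

```text
t: 8.82
eef_pos: [0.5299, 0.0435, 0.1233]
tool_rot: [-0.0, 0.039, 0.999, 0.0]
contact_force: [1.3, -0.4, -7.0]
gripper_width: 0.175
```

drive_tool --series '[-1,0,0,1.5,0,0,0,-1,0,0,1.5,0,0,0,-1,0,0,1.5,0,0,0,-1,0,0,1,0,0,0,-1,0,0,0.5,0,0,0,-1,0,0,0,0,0,0]'

```text
t: 9.57
eef_pos: [0.5298, 0.0438, 0.1177]
tool_rot: [-0.0, 0.039, 0.999, 0.0]
contact_force: [-4.4, 1.8, 3.0]
gripper_width: 0.176
```

Height and force agree with a seated carrier. I'll release gently and rise.

drive_tool --series '[-0.5,0,0,0,0,0,0,-0.2,0,0,0,0,0,0,0.1,0,0,0,0,0,0,0.3,0,0,0,0,0,0,0.3,0,0,-10,0,0,0,0.3,0,0,-30,0,0,0,0.3,0,0,-40,0,0,0,0.5,0,0,-50,0,0,0,0.5,0,0,0,0,0,0]' --force 20

```text
t: 10.7
eef_pos: [0.5324, 0.0436, 0.2518]
tool_rot: [0.004, 0.04, 0.999, 0.001]
contact_force: [0.1, -0.6, -0.6]
gripper_width: 0.753
```

```bash
python3 -c "
from h import *
to((.500,.352,.25),80)"
```

```text
t 10.7 pos [532.4  43.6 251.8] yang 85.5 tilt [ 0.008  0.002 -1.   ] F [ 0.1 -0.6 -0.6] w 0.753
shift [ 56.7 304.9   2.3]
turn [0.003 0.008 0.095]
```

drive_tool --series '[0.5,9,50,0,0,0,0,0.5,9,50,0,0,0,0,0.5,9,51,0,0,0,0,0.5,10,51,0,0,0,0,0.5,10,51,0,0,0,0,0.5,10,51,0,0,0,0.12,0.5,0,0,0,0,0,0.17,0.5,0,0,0,0,0,0]'

```text
t: 11.7
eef_pos: [0.4965, 0.3511, 0.2465]
tool_rot: [-0.0, 0.182, 0.983, -0.001]
contact_force: [-0.1, -0.7, 0.1]
gripper_width: 0.751
```

```bash
python3 - <<'E'
from h import *
to((.500,.3515,.148),70)
S=cam('scene');T=cam('top')
a=cv2.resize(T['pixels'][135:285,230:330],(400,600),interpolation=cv2.INTER_CUBIC)
b=cv2.resize(S['pixels'][150:290,240:380],(400,300),interpolation=cv2.INTER_CUBIC)
c=cv2.resize(S['pixels'][130:220,150:270],(400,300),interpolation=cv2.INTER_CUBIC)
cv2.imwrite('pics/seat.png',np.hstack([a,np.vstack([b,c])]))
hsv=cv2.cvtColor(T['pixels'],cv2.COLOR_BGR2HSV)
blue=cv2.inRange(hsv,(95,100,30),(125,255,255)); blue[:140]=0; blue[255:]=0; blue[:,:225]=0; blue[:,315:]=0
pts=np.argwhere(blue>0)[:,::-1]
w=np.array([ray(T,u,v,.024)[:2] for u,v in pts])*1000
print(len(pts),cv2.minAreaRect(w.astype(np.float32)))
red=(cv2.inRange(hsv,(0,110,60),(8,255,255))|cv2.inRange(hsv,(172,110,60),(180,255,255))); red[:160]=0;red[255:]=0;red[:,:240]=0;red[:,310:]=0
p=np.argwhere(red>0)[:,::-1]; print('ring px',len(p),p.mean(0), ray(T,*((p.max(0)+p.min(0))/2),.082), p.min(0),p.max(0))
E
```

```text
t 11.7 pos [496.5 351.1 246.5] yang 69.0 tilt [-0.001 -0.002 -1.   ] F [-0.1 -0.7  0.1] w 0.751
shift [-3.1  1.8 98.5]
turn [-0.002 -0.    -0.017]
1108 ((529.2545776367188, 44.709598541259766), (90.53115844726562, 199.97901916503906), 85.28004455566406)
ring px 14 [270.5        221.42857143] [0.46658571 0.03493663 0.082     ] [267 217] [274 225]
```

View pics/seat.png

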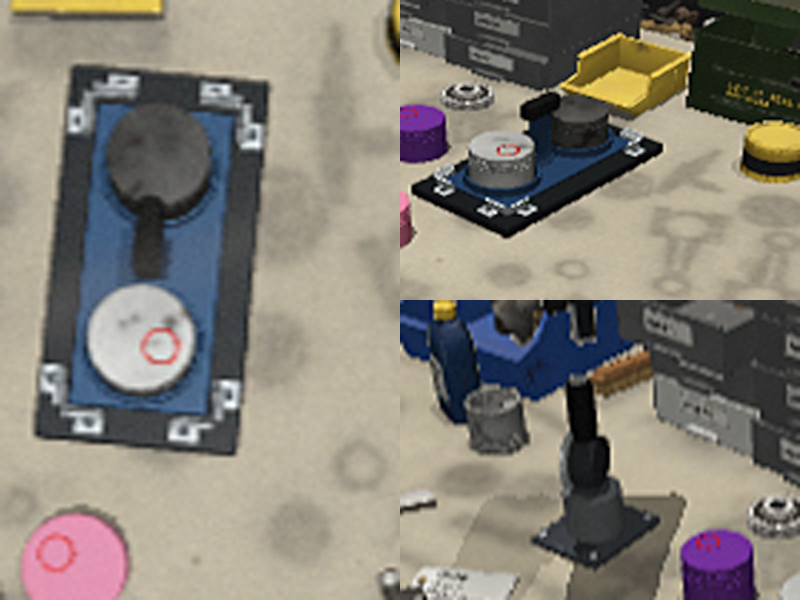

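The carrier is seated inside all four locators with both pistons upright, and its measured centre of (529,45) at −4.7° matches the nest. The ring is at (160,346) in the crop. The tester stands untouched in its stand. Now I'll take the tester.

drive_tool --series '[0.5,-3,2,10,0,0,0,0.5,0,0,30,0,0,0,0.5,0,0,30,0,0,0,0.5,0,0,18,0,0,0,0.5,0,0,10,0,0,0,0.5,0,0,0,0,0,0,0,0,0,0,0,0,0,-0.2,0,0,0,0,0,0,-1,0,0,0,0,0,0,-1,0,0,0,0,0,0,-1,0,0,0,0,0,0]' --force 50

```text
t: 13.18
eef_pos: [0.5012, 0.3528, 0.1502]
tool_rot: [0.001, 0.183, 0.983, 0.001]
contact_force: [0.7, 2.0, 5.7]
gripper_width: 0.291
```

```bash
python3 -c "
from h import *
to((.500,.3515,.25),70)"
```

```text
t 13.18 pos [501.2 352.8 150.2] yang 68.9 tilt [ 0.002  0.002 -1.   ] F [0.7 2.  5.7] w 0.291
shift [  0.6  -1.4 -99.8]
turn [ 0.002  0.001 -0.019]
```

drive_tool --series '[-1,0,0,-3,0,0,0,-1,0,0,-8,0,0,0,-1,0,0,-12,0,0,0,-1,0,0,-15,0,0,0,-1,0,0,-15,0,0,0,-1,0,0,-15,0,0,0,-1,0,0,-20,0,0,0,-1,0,0,-20,0,0,0,-1,0,0,-12,0,0,0,-1,0,0,0,0,0,0]' --force 60

```text
t: 14.42
eef_pos: [0.5009, 0.3519, 0.2703]
tool_rot: [0.0, 0.183, 0.983, 0.001]
contact_force: [-0.3, -0.9, -2.8]
gripper_width: 0.284
```

```bash
python3 - <<'E'
from h import *
to((.466,.0355,.27),110)
S=cam('scene');T=cam('top')
e=np.array(bot.get_obs()['eef_pos']); u=proj(S,e-[0,0,.06]); print(u)
x,y=int(u[0])-50,int(u[1])-60
cv2.imwrite('pics/held.png',np.hstack([cv2.resize(S['pixels'][y:y+120,x:x+100],(500,600),interpolation=cv2.INTER_CUBIC),cv2.resize(T['pixels'][150:270,90:150],(300,600),interpolation=cv2.INTER_CUBIC)])); print(x,y)
print('spot',tri(T,(269.9,221.2),S,(277.6,219.3)), proj(S,(.466,.0355,.082)))
E
```

```text
t 14.43 pos [500.9 351.9 270.3] yang 68.9 tilt [ 0.001  0.001 -1.   ] F [-0.3 -0.9 -2.8] w 0.284
shift [-8.160e+01 -3.077e+02 -1.000e-01]
turn [ 0.001  0.001 -0.718]
[202.21526554 142.96760746]
152 82
spot (array([0.46691976, 0.03546021, 0.08166351]), array([0.001784])) [276.93338752 219.37925524]
```

View pics/held.png

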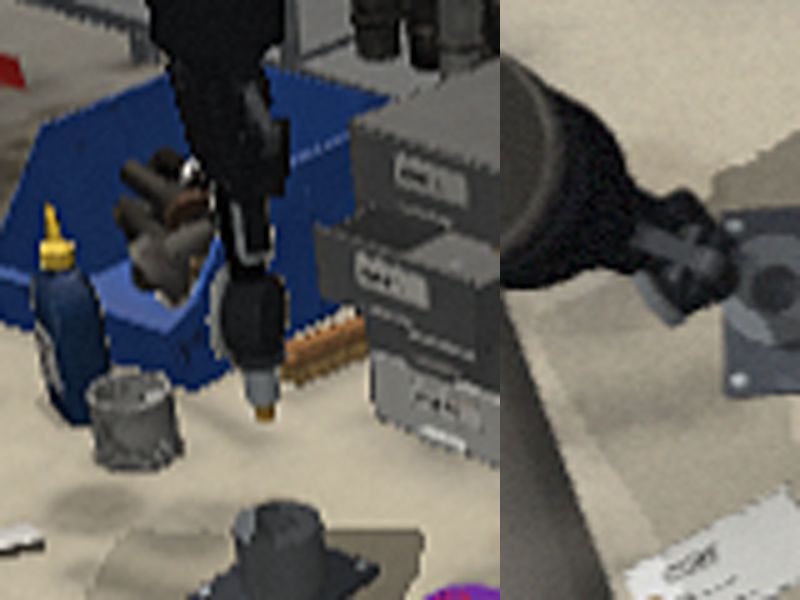

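The tester is held upright and free of the stand. The white bezel in the top crop runs (640,275)–(680,325), so the dial looks to about 130° world and needs about +50° of yaw to face the robot. The spot, triangulated from both views, is (467, 35.5, 82) mm.

drive_tool --series '[-1,0,0,0,0,0,-0.1,-1,0,0,0,0,0,-0.17,-1,0,0,0,0,0,-0.17,-1,0,0,0,0,0,-0.17,-1,0,0,0,0,0,-0.17,-1,0,0,0,0,0,-0.09,-1,0,0,0,0,0,0]'

```text
t: 15.4
eef_pos: [0.5002, 0.3514, 0.2682]
tool_rot: [-0.001, -0.247, 0.969, -0.0]
contact_force: [0.4, -0.4, -2.0]
gripper_width: 0.287
```

```bash
python3 -c "
from h import *
to((.467,.0355,.27),119)"
```

```text
t 15.4 pos [500.2 351.4 268.2] yang 118.7 tilt [-0.002 -0.001 -1.   ] F [ 0.4 -0.4 -2. ] w 0.287
shift [ 180.6 -261.3   -1.3]
turn [-0.    -0.002 -0.006]
```

drive_tool --series '[-1,10,-14,0,0,0,0,-1,20,-30,0,0,0,0,-1,28,-40,0,0,0,0,-1,31,-45,0,0,0,0,-1,31,-45,0,0,0,0,-1,28,-40,0,0,0,0,-1,20,-30,0,0,0,0,-1,13,-17,0,0,0,0,-1,0,0,0,0,0,0]'

```text
t: 16.52
eef_pos: [0.4662, 0.0333, 0.2693]
tool_rot: [-0.0, -0.245, 0.969, 0.0]
contact_force: [-0.5, 0.2, -3.0]
gripper_width: 0.29
```

```bash
python3 - <<'E'
from h import *
to((.467,.0355,.212),119)
S=cam('scene');T=cam('top')
e=np.array(bot.get_obs()['eef_pos']); print(proj(S,e-[0,0,.137]),proj(S,(.467,.0355,.0817)))
cv2.imwrite('pics/over.png',np.hstack([cv2.resize(S['pixels'][130:250,230:330],(500,600),interpolation=cv2.INTER_CUBIC),cv2.resize(T['pixels'][130:290,220:300],(300,600),interpolation=cv2.INTER_CUBIC)]))
E
```

```text
t 16.52 pos [466.2  33.3 269.3] yang 118.4 tilt [-0. -0. -1.] F [-0.5  0.2 -3. ] w 0.29
shift [-1.7  1.6 57.2]
turn [ 0.    -0.    -0.011]
[276.82422013 204.32798202] [277.15577466 219.29642397]
```

View pics/over.png

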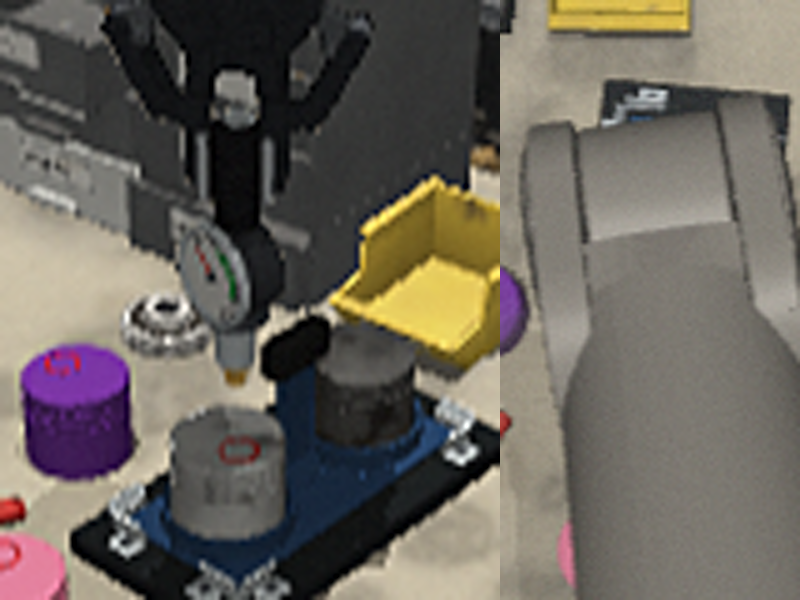

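The dial face is visible at (215,275) and, from its ellipse, looks to about 169° world. The tip at (236,377) and the ring at (239,451) both project where expected. I'll turn 8° more, correct by 2 mm, and approach to about 8 mm above the crown.

drive_tool --series '[-1,-1.7,1.6,0,0,0,0,-1,0,0,0,0,0,-0.07,-1,0,0,5,0,0,-0.07,-1,0,0,10,0,0,0,-1,0,0,12,0,0,0,-1,0,0,9,0,0,0,-1,0,0,4,0,0,0,-1,0,0,0,0,0,0,-1,0,0,0,0,0,0]'

```text
t: 17.75
eef_pos: [0.4682, 0.0382, 0.2296]
tool_rot: [0.0, -0.315, 0.949, 0.0]
contact_force: [-0.3, 0.5, -2.7]
gripper_width: 0.292
```

```bash
python3 - <<'E'
from h import *
to((.467,.0355,.215),126)
S=cam('scene')
e=np.array(bot.get_obs()['eef_pos']); print(proj(S,e-[0,0,.138]),proj(S,(.467,.0355,.0817)))
cv2.imwrite('pics/near.png',cv2.resize(S['pixels'][160:240,240:320],(600,600),interpolation=cv2.INTER_CUBIC))
E
```

```text
t 17.75 pos [468.2  38.2 229.6] yang 126.7 tilt [ 0.001  0.    -1.   ] F [-0.3  0.5 -2.7] w 0.292
shift [ 2.6 -1.5 14.6]
turn [-0.     0.001  0.013]
[276.62809255 215.8774838 ] [277.15577466 219.29642397]
```

View pics/near.png

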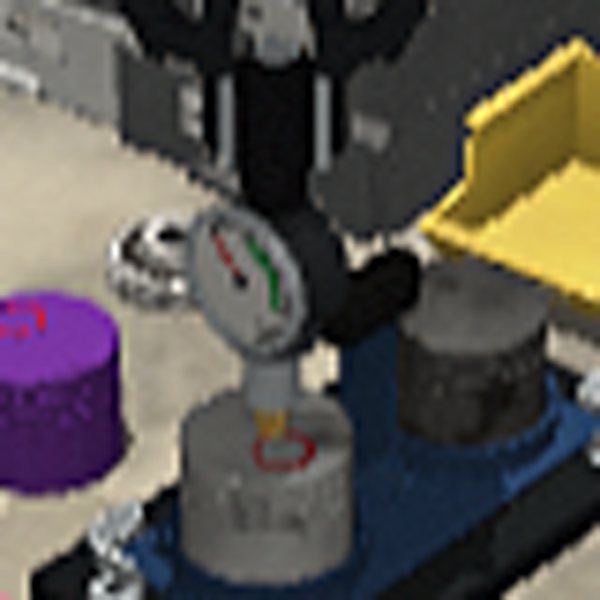

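drive_tool --series '[-1,2.4,-2.4,0,0,0,0,-1,0,0,2,0,0,0,-1,0,0,0,0,0,0,-1,0,0,0,0,0,0]'

```text
t: 18.3
eef_pos: [0.4674, 0.0349, 0.2273]
tool_rot: [-0.0, -0.315, 0.949, 0.0]
contact_force: [-0.3, 0.3, -2.0]
gripper_width: 0.287
```

```bash
python3 - <<'E'
from h import *
to((.4677,.0348,.215),126)
S=cam('scene')
cv2.imwrite('pics/near2.png',cv2.resize(S['pixels'][160:240,240:320],(600,600),interpolation=cv2.INTER_CUBIC))
E
```

```text
t 18.3 pos [467.4  34.9 227.3] yang 126.7 tilt [-0.  0. -1.] F [-0.3  0.3 -2. ] w 0.287
shift [-0.2 -0.2 12.3]
turn [0.    0.    0.013]
```

View pics/near2.png

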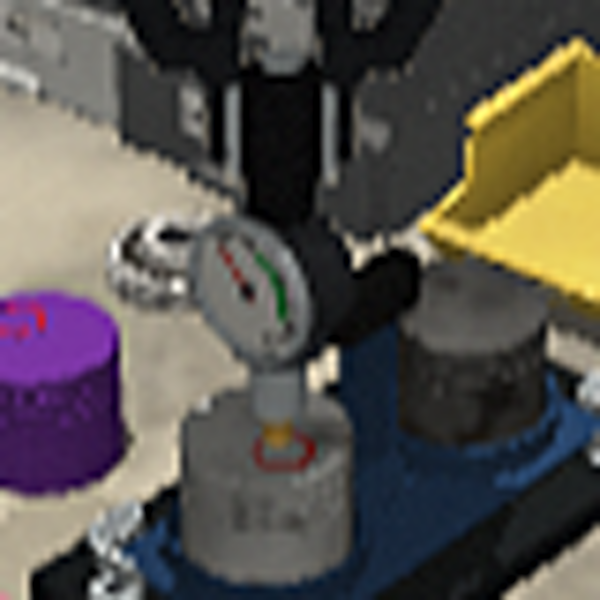

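The tip is at (278,440) and the ring centre at (285,452), about 7 mm above the crown. I'll nudge right about 1.8 mm and lower to contact.

drive_tool --series '[-1,0,-1.8,0,0,0,0,-1,0,0,2,0,0,0,-1,0,0,2,0,0,0,-1,0,0,1.5,0,0,0,-1,0,0,0,0,0,0,-1,0,0,0,0,0,0]'

```text
t: 19.1
eef_pos: [0.4685, 0.0334, 0.2218]
tool_rot: [0.0, -0.315, 0.949, 0.0]
contact_force: [-0.2, 0.3, -2.3]
gripper_width: 0.289
```

```bash
python3 - <<'E'
from h import *
to((.4688,.0334,.215),126)
S=cam('scene')
cv2.imwrite('pics/near3.png',cv2.resize(S['pixels'][185:235,255:305],(600,600),interpolation=cv2.INTER_CUBIC))
E
```

```text
t 19.1 pos [468.5  33.4 221.8] yang 126.7 tilt [ 0.  0. -1.] F [-0.2  0.3 -2.3] w 0.289
shift [-0.2 -0.2  6.8]
turn [0.    0.    0.013]
```

I've used about 11 of the 12 views, so I'll check the tip against the ring by colour masks.

```bash
python3 - <<'E'
from h import *
S=cam('scene'); hsv=cv2.cvtColor(S['pixels'],cv2.COLOR_BGR2HSV)
def m(lo,hi,y0,y1,x0,x1):
    k=np.zeros(hsv.shape[:2],bool); a=cv2.inRange(hsv,lo,hi)>0; k[y0:y1,x0:x1]=a[y0:y1,x0:x1]; p=np.argwhere(k)[:,::-1]; return p
red=np.vstack([m((0,90,60),(7,255,255),212,228,268,288),m((170,90,60),(180,255,255),212,228,268,288)])
br=m((10,80,60),(30,255,255),205,228,268,288)
for n,p in(('red',red),('brass',br)): print(n,len(p),p.min(0),p.max(0),p.mean(0).round(1),sorted(map(tuple,p.tolist()),key=lambda t:(t[1],t[0])))
for z in(.082,.084): print(proj(S,(.467,.0355,z)).round(1))
E
```

```text
red 13 [274 218] [281 222] [277.8 220.5] [(280, 218), (281, 218), (274, 219), (281, 219), (274, 220), (281, 220), (274, 221), (280, 221), (275, 222), (276, 222), (277, 222), (279, 222), (280, 222)]
brass 15 [275 218] [279 221] [277.1 219.1] [(275, 218), (276, 218), (277, 218), (278, 218), (279, 218), (275, 219), (276, 219), (277, 219), (278, 219), (279, 219), (276, 220), (277, 220), (278, 220), (277, 221), (278, 221)]
[277.2 219.2]
[277.1 218.6]
```

drive_tool --series '[-1,-1,-1,0,0,0,0,-1,0,0,0.7,0,0,0,-1,0,0,0,0,0,0,-1,0,0,0,0,0,0]'

```text
t: 19.7
eef_pos: [0.4699, 0.0332, 0.2211]
tool_rot: [-0.0, -0.315, 0.949, 0.0]
contact_force: [0.2, -0.0, -2.9]
gripper_width: 0.285
```

```bash
python3 - <<'E'
from h import *
to((.4698,.0332,.215),126)
ps=[cam('scene')['pixels'].astype(float) for _ in range(6)]
im=np.mean(ps,0).astype(np.uint8)
c=cv2.resize(im[205:230,262:294],(800,625),interpolation=cv2.INTER_CUBIC)[:600]
cv2.imwrite('pics/near4.png',c)
E
```

```text
t 19.7 pos [469.9  33.2 221.1] yang 126.7 tilt [-0.  0. -1.] F [ 0.2 -0.  -2.9] w 0.285
shift [0.  0.  6.1]
turn [ 0.    -0.     0.013]
```

View pics/near4.png

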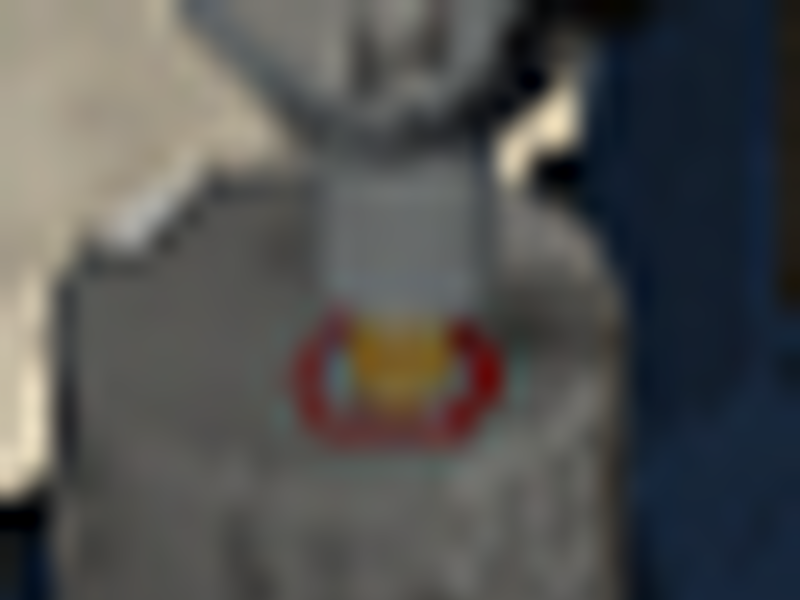

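The close-up shows the brass foot inside the ring: foot x centre 402 against ring 397, foot lower edge 412 against ring lower edge 435. The foot is about 2 mm towards the camera, so I'll shift 1.3 mm away from it and press, watching the force.

drive_tool --series '[-1,-1.3,0.3,0,0,0,0,-1,0,0,0,0,0,0,-1,0,0,1,0,0,0,-1,0,0,1,0,0,0,-1,0,0,1,0,0,0,-1,0,0,0,0,0,0,-1,0,0,0,0,0,0]'

```text
t: 20.88
eef_pos: [0.4709, 0.0342, 0.2182]
tool_rot: [0.0, -0.315, 0.949, 0.0]
contact_force: [0.6, 0.5, 0.4]
gripper_width: 0.292
```

```bash
python3 -c "
from h import *
import time
F=[]
for _ in range(6):
    cam('scene'); F.append(bot.get_obs()['contact_force'])
print(np.mean(F,0).round(2)); to((.4708,.0337,.215),126)"
```

```text
[-0.23  0.48  0.5 ]
t 21.18 pos [470.9  34.2 218.2] yang 126.7 tilt [ 0.  0. -1.] F [-0.2  1.   0.3] w 0.291
shift [ 0.4 -0.4  3.2]
turn [-0.     0.     0.013]
```

Spring force is about 3.1 N, so the foot is about 1.9 mm in. 3.2 mm more is needed.

drive_tool --series '[-1,0,0,1,0,0,0,-1,0,0,1,0,0,0,-1,0,0,1.2,0,0,0,-1,0,0,0,0,0,0,-1,0,0,0,0,0,0]'

```text
t: 21.8
eef_pos: [0.4709, 0.0343, 0.215]
tool_rot: [0.0, -0.315, 0.949, 0.0]
contact_force: [-0.5, -0.1, 3.0]
gripper_width: 0.287
```

```bash
python3 - <<'E'
from h import *
F=[];P=[]
for _ in range(8):
    c=cam('scene'); P.append(c['pixels'].astype(float)); F.append(bot.get_obs()['contact_force'])
print(np.mean(F,0).round(2),np.std(F,0).round(2)); to((.4708,.0337,.215),126)
im=np.mean(P,0).astype(np.uint8); hsv=cv2.cvtColor(im,cv2.COLOR_BGR2HSV)
def m(lo,hi,y0,y1,x0,x1):
    a=cv2.inRange(hsv,lo,hi); k=np.zeros_like(a); k[y0:y1,x0:x1]=a[y0:y1,x0:x1]; return np.argwhere(k)[:,::-1]
dr=np.vstack([m((0,90,60),(8,255,255),175,212,262,285),m((170,90,60),(180,255,255),175,212,262,285)])
dg=m((40,80,40),(85,255,255),175,212,262,285)
print('hand',dr.tolist(),'green',dg.tolist())
ring=np.vstack([m((0,90,60),(8,255,255),212,228,268,288),m((170,90,60),(180,255,255),212,228,268,288)])
br=m((10,90,60),(30,255,255),212,228,268,288)
print('ring',ring.min(0),ring.max(0),ring.tolist(),'brass',br.tolist())
cv2.imwrite('pics/final.png',cv2.resize(im[175:235,245:305],(600,600),interpolation=cv2.INTER_CUBIC))
E
```

```text
[-0.73  0.37  3.03] [0.3  0.49 0.56]
t 22.2 pos [470.8  34.3 214.9] yang 126.7 tilt [ 0.  0. -1.] F [-0.7  0.1  3.9] w 0.293
shift [ 0.4 -0.4 -0.1]
turn [-0.     0.     0.013]
hand [[276, 201]] green [[275, 197], [276, 198], [276, 199], [277, 199], [277, 200], [277, 201], [278, 201], [278, 202], [278, 203], [278, 204], [278, 205]]
ring [274 219] [281 222] [[274, 219], [281, 219], [274, 220], [281, 220], [274, 221], [280, 221], [275, 222], [276, 222], [279, 222], [280, 222]] brass [[276, 219], [279, 219], [276, 220], [277, 220], [278, 220], [279, 220], [277, 221], [278, 221]]
```

Final numbers agree:
- **Press:** spring force is about 5.7 N, so the foot is about 5.1 mm in.
- **Dial hand:** its red pixel is at (276,201), touching the middle of the green arc (rows 197–205).
- **Foot:** brass columns 276–279 lie inside the ring's 274–281.
- **Dial direction:** the hub's offset from the barrel axis puts it at about 176° world, where 180° faces the robot.

Handing in.

```bash
python3 -c "
from h import *
bot.hand_in(); to((.4708,.0337,.215),126)"
```

```text
the job is handed in; nothing more can be done
the job is handed in; nothing more can be done
```

I set the carrier down in the nest and took the tester out of its stand. I handed the job in at about 22 s of robot time, with the tester still held and pressed inside the paint ring.

**Checks on the carrier:**
- It travelled level, with both pistons standing in their cups.
- It went down at the predicted height, and the weight came off the gripper as it landed.
- A top view after release showed it inside all four locators, centred at (529, 45) mm against the nest's measured (530, 44). I did not look again from above after that, because the arm covered the view.

**Last checks on the tester:**

| Check | Result |
|---|---|
| Spring force | about 5.7 N, so the foot is about 5.1 mm in |
| Dial hand | its red pixel touches the middle of the green arc |
| Dial direction | about 4° off facing the robot, judged from the picture before pressing |
| Tool tilt | none measurable |

**Where checks disagreed:**
- **Foot position:** the gripper's absolute position put the foot about 4 mm from the triangulated spot. The close-up showed the foot inside the ring, and I trusted that. In the last masks it sat centred left to right, but about one pixel from the ring's near edge.
- **Last picture:** the final view was refused because the picture limit was reached, so the last state rests on colour masks and forces, not on a viewed picture.

I moved none of the other things on the table on purpose and saw no contact with them, but took no separate check of them at the end.

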